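# Put the ball standard away in the roll-top store

## Task

Roll the blue slatted door of the roll-top store all the way open, then lay the standing ball standard down flat on the black rubber pad and let go of it. Take it again as it lies, set it flat in the two orange saddles inside the store, centred over the pair with its ball towards the store's front, and then roll the door fully shut. Let nothing touch the white ball, do not drop the standard or let it topple, and leave the other things where they are.

Things in the scene. Friction and masses are not known exactly. Their poses are not given: they have to be found in the camera images.
- cabinet: Fixed roll-top store 270 mm deep (x) by 260 wide (y), 235 high, white half-round side cheeks 10 mm thick (radius 135, 240 mm clear between them). Origin: centre of its underside on the bench; x points to its back, y to its left seen from the front, z up; its front (-x) faces the robot more or less. Inner floor 95 mm above the bench. A fixed hood covers the upper rear from 124 degrees round (measured as for the door).
- drum_axis (a point): Middle of the horizontal axis, parallel to the store's y, about which the door's curved track runs: 100 mm straight above the store's origin. Axes as the store's.
- shutter (a joint): The blue door of 16 slats, outer radius 124 mm about the drum axis. Value in rad: 0 = fully shut (end stop), 1.9 = fully open (end stop). Opening runs its leading edge from the front up over the top towards the back. Rubs in the track (takes about 1 to 5 N at the grip) and stays where it is left.
- shutter_grip (a point): Centre of the black grip bar on the door's leading slat: 18 mm thick, 44 mm long along the store's y, with flat ends, on a thin central stem, 160 mm from the drum axis. Its elevation seen from the axis, from level front, is 10 degrees + the joint value, so it is 28 mm above the axis when shut and just beyond the top (119 degrees) when open. It can be pinched from above by its two ends at any position of the door; it is then free to turn between the fingers.
- cradle (a point): Where the middle of the shank belongs: on the store's centre line, 15 mm in front of the drum axis and 120 mm above the bench. Axes as the store's. Below it are two orange saddles, 64 mm apart (each 14 mm long, centred 32 mm before and behind this point), whose floor is 13 mm below the point; their side walls leave 33 mm between them, rise 8 mm above that floor and then flare out to about 17 mm above it. The 50 mm gap between the saddles is free for fingers.
- pad: Fixed black rubber pad 180 (x) by 110 (y) by 6 mm thick. Origin: centre of its underside, z up. Its rubber holds an edge of the standard's foot well enough for the standard to be tipped down about that edge.
- standard: Loose steel ball standard, about 0.4 kg, at first standing on the bench. Square shank 26 x 26 mm, 90 mm long, then a neck 12 mm long (18 then 10 mm thick), then a white ball; 121 mm in all. Origin: centre of its foot; z along the shank to the ball; x and y square to its faces.
- shank_mid (a point): Middle of the standard's shank, 45 mm from its foot; axes as the standard's.
- ball: The white ceramic ball, 22 mm diameter; origin at its centre, 110 mm from the standard's foot.
- step_block: Loose blue stepped block 90 x 30 x 60 mm, 0.5 kg; bystander. Origin: centre of its underside.
- v_block: Loose steel V block 60 x 80 x 48 mm; bystander. Origin: centre of its underside.
- magnet_base: Loose steel magnet base 55 x 60 x 60 mm with a blue plate and black knob; bystander. Origin: centre of its underside.
There are look-alikes about, which are no part of the job. Several things look just like the standard: the one meant starts nearest to the robot's base.

How it is judged:
On the way, in this order (a step that is already met when the one before it is completed fails the run):
1. the door is rolled open (value of joint shutter above 1.8 rad), for 0.2 s.
2. the standard lies flat on the pad, released and at rest, the door still open (angle between standard's own z axis and vertical between 1.5 and 1.64 rad and x of shank_mid in the frame of pad between -0.09 and 0.09 m and y of shank_mid in the frame of pad between -0.055 and 0.055 m and z of shank_mid in the frame of pad between 0.015 and 0.023 m and contact force between standard and the fingers below 0.1 N and linear speed of standard below 0.02 m/s and value of joint shutter above 1.8 rad), for 0.2 s.
3. the standard lies in the saddles, ball to the front, released, the door still open (x of shank_mid in the frame of cradle between -0.012 and 0.012 m and y of shank_mid in the frame of cradle between -0.007 and 0.007 m and z of shank_mid in the frame of cradle between -0.004 and 0.004 m and angle between the z axis of standard and the x axis of cabinet, either way round below 0.12 rad and x of ball in the frame of cradle below -0.04 m and contact force between standard and the fingers below 0.1 N and linear speed of standard below 0.02 m/s and value of joint shutter above 1.7 rad), for 0.2 s.
At the end, for the whole second after the job is handed in: The door is shut to within 0.05 rad (8 mm at its grip), and the standard lies at rest, released, in both saddles: middle of the shank within 12 mm lengthwise, 7 mm sideways and 4 mm in height of the cradle point, in line with the store's depth within 0.12 rad, ball to the front (x of shank_mid in the frame of cradle between -0.012 and 0.012 m and y of shank_mid in the frame of cradle between -0.007 and 0.007 m and z of shank_mid in the frame of cradle between -0.004 and 0.004 m and angle between the z axis of standard and the x axis of cabinet, either way round below 0.12 rad and x of ball in the frame of cradle below -0.04 m and contact force between standard and the fingers below 0.1 N and linear speed of standard below 0.02 m/s and value of joint shutter below 0.05 rad); the robot touches nothing.
It fails at once if the white ball is touched or struck (contact force between ball and anything else above 0.5 N).
It fails at once if the standard falls over or is flung (turns faster than 6 rad/s) (angular speed of standard above 6 rad/s).
It fails at once if the standard is dropped (faster than 0.6 m/s) (linear speed of standard above 0.6 m/s and contact force between standard and the fingers below 0.1 N).
It fails at once if a bystander is moved more than 15 mm (distance of any of step_block, v_block, magnet_base from where it was at the start of the episode above 0.015 m).
It also fails if it takes over 72 s, if anything falls off the work surface, if the arm or the gripper's body presses on something with over 40 N, if the wrist force passes 120 N, or if a joint passes its speed limit or range.

## Robot

A 6-joint arm with a two-finger parallel gripper is mounted at the origin on the work surface. World frame = base frame: x ahead of the robot, y to its left, z up, the work surface at z = 0. Lengths are in m, angles in rad, forces in N, time in s.
With the tool pointing down it reaches from about 0.325 to 0.775 m from the base axis. Payload 5.5 kg.
Tool frame: the origin (TCP) lies between the finger pads; the fingertips stand 8 mm ahead of it and the grasp point (between the pads) lies 11 mm behind it (tcp_to_tips is the distance from the TCP to the fingertips, in m); z points along the fingers, y is the direction in which the jaws open and shut (so a half turn about z gives the same grasp; the last joint's range is limited). The gripper opens to 88 mm and grips with 3 to 60 N. Pads are 20 mm wide; open, the fingers measure 115 mm over their backs; the gripper's body (75 mm by 178 mm) begins 61 mm behind the grasp point.
Start: joints at [1.189, 0.091, 1.231, -0, 1.82, -0.057], TCP at [0.191, 0.569, 0.231] pointing down, gripper open.
Joint ranges: [-2.87, 2.87], [-0.86, 2.18], [0.17, 2.46], [-1.51, 4.65], [0.06, 2.69], [-2.65, 2.65]. Speed limits (rad/s): [2.57, 2.57, 3.01, 3.14, 3.14, 3.14].

## Interface

Orientations are given as a unit quaternion [w, x, y, z].
In Python, from bench import * gives the robot as it stands. Calls block until the motion is done:
- move_to(position, orientation): joint-space move of the TCP to a pose.
- move_l(position, speed=0.15, orientation=None): straight line of the TCP; orientation=None keeps the orientation; speed is the mean speed in m/s.
- movej(angles): joint-space move.
- gripper_open() and close(): open the fingers fully, or close them until they stop; the grip force is fixed at half the most.
- hold(seconds).
- inverse_kinematics(position, orientation): joint angles nearest the present ones, or None.
- state(): the state.
- get_image(name): name is "scene" or "side" or "wrist"; returns a dict with "frame" (420x560x3 uint8, blue, green, red), "depth" (420x560 float32, m along the optical axis (not along the pixel's ray), 0 where there is no reading), "camera_matrix" (3x3 intrinsics, pixels), "view" (4x4, takes a point from world to camera coordinates). Camera axes: x right, y up, looking along -z (the intrinsics and any distortion apply to the point x, -y, -z); pixel columns grow to the right and rows downward; lengths in m; the calibration is good to about 2 mm. A picture is of the moment at which its call begins.
A pose or a line that the arm cannot do raises IKError and nothing moves.
- job_done(): hands the job in, once; it reports no verdict.
The state is a dict: "time": time; "joint_pos": joint angles; "dq": joint speeds; "joint_torque": joint torques, N m; "ee_pos": TCP position; "ee_rot": TCP orientation; "ft_force": force on the tool from outside, world axes, zero at the start; "moment": the same for the moment, N m; "finger_gap": finger opening in m.
Only numpy, scipy, OpenCV 4.12 (cv2) and the standard library are available. Lean on these libraries where they do the work, as an engineer would, in place of code of your own. Each camera call takes 0.05 s, during which the arm holds its last target. There are 200 camera calls.

## Working session

There is one attempt and no reset: what is moved stays moved. The work goes in short steps, each a Python script; the robot and the scene stay as the last script left them, time stands still between calls to the robot, and variables do not carry over. Pictures are saved under pics/ and viewed, about 8 in all and at most 12, crops included, and the job is handed in when it is done.

```bash
mkdir -p pics; ls
python3 - <<'E'
from bench import *
import cv2,numpy as np
s=state();print({k:np.round(v,3).tolist() for k,v in s.items()})
a=[]
for n in("scene","side","wrist"):
    g=get_image(n);np.savez(f"pics/{n}0.npz",**g);cv2.imwrite(f"pics/{n}0.png",g["frame"])
    print(n,np.round(g["camera_matrix"],1).tolist(),np.round(g["view"],3).tolist(),g.keys())
E
```

```text
pics
{'time': 0.0, 'joint_pos': [1.189, 0.092, 1.232, -0.0, 1.82, -0.057], 'dq': [-0.003, 0.001, 0.002, 0.001, -0.001, 0.0], 'joint_torque': [0.001, -44.645, -40.644, 0.07, 0.029, -0.0], 'ee_pos': [0.191, 0.568, 0.23], 'ee_rot': [-0.0, 0.162, 0.987, -0.001], 'ft_force': [-0.885, 1.382, -0.474], 'moment': [0.005, 0.05, 0.051], 'finger_gap': 0.088}
scene [[503.0, 0.0, 284.7], [0.0, 503.0, 209.6], [0.0, 0.0, 1.0]] [[-0.566, 0.825, -0.003, 0.404], [-0.614, -0.419, 0.669, 0.257], [0.55, 0.38, 0.743, -1.625], [0.0, 0.0, 0.0, 1.0]] dict_keys(['frame', 'depth', 'camera_matrix', 'view'])
side [[488.8, 0.0, 276.3], [0.0, 488.8, 213.8], [0.0, 0.0, 1.0]] [[-0.927, 0.376, 0.007, 0.585], [-0.245, -0.619, 0.746, 0.008], [0.285, 0.69, 0.666, -1.082], [0.0, 0.0, 0.0, 1.0]] dict_keys(['frame', 'depth', 'camera_matrix', 'view'])
wrist [[361.5, 0.0, 279.6], [0.0, 361.5, 209.1], [0.0, 0.0, 1.0]] [[0.32, 0.947, -0.002, -0.599], [-0.912, 0.308, -0.272, 0.031], [-0.257, 0.089, 0.962, -0.39], [0.0, 0.0, 0.0, 1.0]] dict_keys(['frame', 'depth', 'camera_matrix', 'view'])
```

View pics/scene0.png

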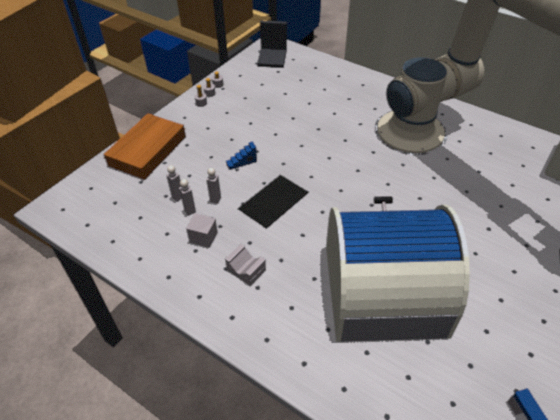

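View pics/side0.png

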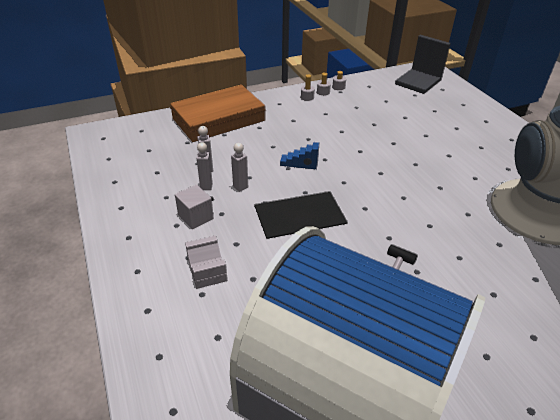

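```bash
cat > h.py <<'E'
import numpy as np, cv2
from scipy.spatial.transform import Rotation as Rn
def load(p): return dict(np.load(p))
def cloud(g):
    K=g["camera_matrix"];d=g["depth"];v,u=np.mgrid[:d.shape[0],:d.shape[1]]
    P=np.stack([(u-K[0,2])/K[0,0]*d,-(v-K[1,2])/K[1,1]*d,-d],-1)
    V=g["view"];W=(P-V[:3,3])@V[:3,:3]
    W[d<=0]=np.nan; return W
def ray(g,u,v,z):
    K=g["camera_matrix"];V=g["view"];c=-V[:3,:3].T@V[:3,3]
    r=V[:3,:3].T@np.array([(u-K[0,2])/K[0,0],-(v-K[1,2])/K[1,1],-1]);return c+r*(z-c[2])/r[2]
def proj(g,p):
    q=g["view"][:3,:3]@np.asarray(p,float)+g["view"][:3,3];K=g["camera_matrix"]
    return K[0,0]*q[0]/-q[2]+K[0,2],-K[1,1]*q[1]/-q[2]+K[1,2]
def rect(P):
    (c,(w,h),a)=cv2.minAreaRect(np.float32(P)*1000);return np.round(c,1),round(w,1),round(h,1),round(a,1)
E
python3 - <<'E'
from h import *
for n in("scene","side"):
    g=load(f"pics/{n}0.npz");W=cloud(g);f=g["frame"].astype(int);hsv=cv2.cvtColor(g["frame"],cv2.COLOR_BGR2HSV)
    z=W[...,2]; print(n,"bench z",np.nanmedian(z[(abs(z)<.03)]))
    # objects above bench by height, clusters
    inb=(W[...,0]>.1)&(W[...,0]<1.1)&(abs(W[...,1])<.9)
    m=(z>.012)&(z<.4)&inb
    k,l,st,_=cv2.connectedComponentsWithStats(m.astype(np.uint8))
    for i in range(1,k):
        if st[i,4]<60: continue
        q=W[l==i];print("obj px",st[i,:4],np.round(np.nanmean(q,0),3),"zmax",round(np.nanmax(q[:,2]),3),rect(q[:,:2]))
    # pad: black, low
    m=(hsv[...,2]<50)&(abs(z-.006)<.008)&inb
    m=cv2.morphologyEx(m.astype(np.uint8),cv2.MORPH_OPEN,np.ones((5,5)))
    k,l,st,_=cv2.connectedComponentsWithStats(m)
    for i in range(1,k):
        if st[i,4]>300:
            v,u=np.nonzero(l==i);P=np.array([ray(g,a,b,.006)[:2] for a,b in zip(u,v)]);print("pad",st[i],rect(P))
    # grip bar
    m=(hsv[...,2]<60)&(z>.06)&(z<.3)&inb
    k,l,st,_=cv2.connectedComponentsWithStats(m.astype(np.uint8))
    for i in range(1,k):
        if st[i,4]>30: q=W[l==i];print("dark hi",st[i],np.round(np.nanmean(q,0),3),rect(q[:,:2]))
    # blue door
    m=(hsv[...,0]>100)&(hsv[...,0]<125)&(hsv[...,1]>120)&(z>.1)&inb
    q=W[m];print("door",len(q),np.round(np.nanmean(q,0),3),rect(q[:,:2]))
    # cheeks/top: highest of white
    # white balls
    m=(hsv[...,1]<60)&(hsv[...,2]>150)&(z>.085)&(z<.13)&inb
    k,l,st,_=cv2.connectedComponentsWithStats(m.astype(np.uint8))
    for i in range(1,k):
        if st[i,4]>15: q=W[l==i];print("ball?",st[i],np.round(np.nanmedian(q,0),3))
E
```

```text
scene bench z -0.00015073621220505174
obj px [194  71  29  33] [ 0.22  -0.661  0.033] zmax 0.072 (array([ 212.4, -666.7]), 162.7, 45.8, 11.5)
obj px [103 113  82  65] [ 0.565 -0.614  0.044] zmax 0.058 (array([ 552.2, -628.6]), 225.0, 149.5, 9.6)
obj px [226 141  31  26] [ 0.426 -0.347  0.034] zmax 0.064 (array([ 429.4, -354.7]), 37.9, 91.0, 55.6)
obj px [166 165  30  49] [ 0.661 -0.379  0.069] zmax 0.126 (array([ 656.7, -382.9]), 96.0, 29.8, 72.7)
obj px [206 168  15  33] [ 0.598 -0.317  0.067] zmax 0.122 (array([ 594.4, -321.3]), 33.1, 28.5, 20.6)
obj px [326 196 144 144] [0.648 0.238 0.167] zmax 0.238 (array([582.3, 199.7]), 297.7, 262.0, 36.3)
obj px [186 213  31  32] [ 0.723 -0.253  0.048] zmax 0.066 (array([ 710.6, -261.3]), 70.1, 61.1, 15.7)
obj px [225 244  41  40] [ 0.74  -0.102  0.034] zmax 0.055 (array([ 734.8, -104.5]), 84.2, 64.5, 87.0)
obj px [509 388  39  32] [0.703 0.569 0.044] zmax 0.055 (array([701.7, 573.4]), 65.9, 34.1, 49.0)
pad [ 242  178   62   48 1630] (array([ 505.9, -182.8]), 106.0, 173.5, 83.0)
dark hi [400 103  11  10  39] [ 0.102 -0.     0.153] (array([102
[... 1472 characters left out ...]
2.9)
dark hi [527 155  11  13  52] [0.101 0.001 0.16 ] (array([101.6,   2.1]), 3.5, 24.2, 1.6)
dark hi [261 235  57  63 139] [0.669 0.116 0.214] (array([650.8, 104.7]), 157.7, 8.7, 38.0)
dark hi [387 245  30  20 287] [0.473 0.122 0.162] (array([472.3, 120.3]), 13.4, 43.4, 36.1)
dark hi [236 380  67  40 711] [0.742 0.228 0.08 ] (array([738.9, 231.5]), 3.0, 104.2, 36.6)
door 15138 [0.595 0.22  0.217] (array([561.7, 184.9]), 209.4, 238.4, 35.8)
ball? [199 126   8   6  37] [ 0.646 -0.412  0.117]
ball? [197 140   9   9  49] [ 0.665 -0.349  0.117]
ball? [234 143  10   6  44] [ 0.593 -0.318  0.117]
ball? [204 152   5   7  17] [ 0.659 -0.342  0.089]
ball? [236 153  11   7  20] [ 0.588 -0.312  0.09 ]
```

```bash
cat >> h.py <<'E'
CAB=np.array([.5935,.208]);CY=np.radians(36.3)
def cab(x,y,z): return np.array([CAB[0]+x*np.cos(CY)-y*np.sin(CY),CAB[1]+x*np.sin(CY)+y*np.cos(CY),z])
def ori(yaw,tilt=0):
    """x_tool heads yaw (deg) with tool down; tilt>0 leans the tool's back towards -x_tool"""
    y,t=np.radians(yaw),np.radians(tilt);X=np.array([np.cos(y),np.sin(y),0]);U=np.array([0,0,1.])
    z=-(np.cos(t)*U-np.sin(t)*X);x=np.cos(t)*X+np.sin(t)*U
    R=np.stack([x,np.cross(z,x),z],1);q=Rn.from_matrix(R).as_quat();return [q[3],*q[:3]],R
def pose(gp,yaw,tilt=0):
    q,R=ori(yaw,tilt);return list(np.asarray(gp)+.011*R[:,2]),q
def grip(e): e=np.radians(e);return cab(-.16*np.cos(e),0,.1+.16*np.sin(e))
E
python3 - <<'E'
from bench import *
from h import *
def ik(gp,yaw,t=0):
    try: r=inverse_kinematics(*pose(gp,yaw,t))
    except Exception as ex: r=None
    return None if r is None else np.round(r,2).tolist()
for yaw in(36.3,216.3):
    for e in(10,20,60,90,119): print(yaw,e,ik(grip(e),yaw))
print("cradle");[print(y,ik(cab(-.015,0,.12),y)) for y in(36.3,216.3)]
for b in (21,111,201,291):
    for t in(0,-15,-30): print("pick",b,t,ik([.592,-.322,.062],b,t))
for yaw in range(-180,180,30):
    print("pad",yaw,[ik([.505,-.181,.15],yaw,-30),ik([.505,-.181,.021],yaw,60)])
E
```

```text
36.3 10 [0.17, -0.23, 1.74, -0.0, 1.63, 1.11]
36.3 20 [0.18, -0.22, 1.68, -0.0, 1.68, 1.11]
36.3 60 [0.23, -0.04, 1.37, -0.0, 1.81, 1.17]
36.3 90 [0.28, 0.18, 1.11, -0.0, 1.86, 1.22]
36.3 119 [0.32, 0.38, 0.89, -0.0, 1.86, 1.26]
216.3 10 [0.17, -0.23, 1.74, -0.0, 1.63, -2.03]
216.3 20 [0.18, -0.22, 1.68, -0.0, 1.68, -2.03]
216.3 60 [0.23, -0.04, 1.37, -0.0, 1.81, -1.97]
216.3 90 [0.28, 0.18, 1.11, -0.0, 1.86, -1.92]
216.3 119 [0.32, 0.38, 0.89, -0.0, 1.86, -1.88]
cradle
36.3 [0.27, 0.14, 1.39, -0.0, 1.61, 1.21]
216.3 [0.27, 0.14, 1.39, -0.0, 1.61, -1.93]
pick 21 0 [-0.55, 0.32, 1.28, -0.0, 1.53, 0.66]
pick 21 -15 [-0.46, 0.49, 1.1, -0.19, 1.73, 0.73]
pick 21 -30 [-0.38, 0.67, 0.9, -0.37, 1.94, 0.75]
pick 111 0 [-0.55, 0.32, 1.28, -0.0, 1.53, -0.92]
pick 111 -15 [-0.46, 0.17, 1.49, -0.18, 1.3, -0.8]
pick 111 -30 [-0.37, 0.05, 1.67, -0.43, 1.09, -0.59]
pick 201 0 [-0.55, 0.32, 1.28, -0.0, 1.53, -2.49]
pick 201 -15 [-0.66, 0.19, 1.46, 0.23, 1.36, -2.63]
pick 201 -30 None
pick 291 0 [-0.55, 0.32, 1.28, -0.0, 1.53, 2.23]
pick 291 -15 [-0.62, 0.51, 1.07, 0.15, 1.78, 2.17]
pick 291 -30 [-0.
[... 192 characters left out ...]
None, [0.05, 0.48, 1.48, -0.85, 1.82, -2.5]]
pad -90 [[-0.66, 0.14, 1.42, 0.43, 1.89, 2.56], None]
pad -60 [[-0.55, 0.3, 1.24, 0.27, 2.06, 2.14], None]
pad -30 [[-0.43, 0.37, 1.15, 0.05, 2.14, 1.68], None]
pad 0 [[-0.31, 0.36, 1.16, -0.18, 2.11, 1.2], None]
pad 30 [[-0.2, 0.25, 1.29, -0.37, 1.98, 0.76], [-0.98, -0.11, 2.15, 1.12, 1.29, -0.39]]
pad 60 [[-0.12, 0.08, 1.49, -0.49, 1.77, 0.35], [-0.93, 0.27, 1.75, 0.93, 1.66, -0.59]]
pad 90 [[-0.1, -0.15, 1.71, -0.52, 1.53, -0.09], [-0.8, 0.56, 1.37, 0.72, 1.99, -0.77]]
pad 120 [[-0.17, -0.39, 1.9, -0.41, 1.3, -0.65], [-0.63, 0.78, 1.05, 0.47, 2.26, -1.04]]
pad 150 [[-0.36, -0.54, 2.01, -0.09, 1.16, -1.39], [-0.45, 0.89, 0.88, 0.1, 2.42, -1.46]]
```

Run:
```python
from bench import *
from h import *
g=grip(20);g[2]+=.09
move_to(*pose(g,36.3))
i=get_image("wrist");np.savez("pics/w1.npz",**i);cv2.imwrite("pics/w1.png",i["frame"])
W=cloud(i);hsv=cv2.cvtColor(i["frame"],cv2.COLOR_BGR2HSV)
m=(hsv[...,2]<60)&(W[...,2]>.12)&(W[...,2]<.19)&(np.hypot(W[...,0]-.473,W[...,1]-.12)<.05)
q=W[m];print(len(q),np.nanmean(q,0),np.percentile(q[:,2],[5,50,95]),rect(q[:,:2]),"pred",proj(i,grip(20)),grip(20),state()["time"])
```

```text
614 [0.47465376 0.11651553 0.16242527] [0.15881702 0.16285225 0.16542174] (array([482.7, 112.8]), 30.8, 61.4, 66.1) pred (np.float64(281.4237035329366), np.float64(221.6546981768618)) [0.47232802 0.11899033 0.15472322] 2.1167
```

View pics/w1.png

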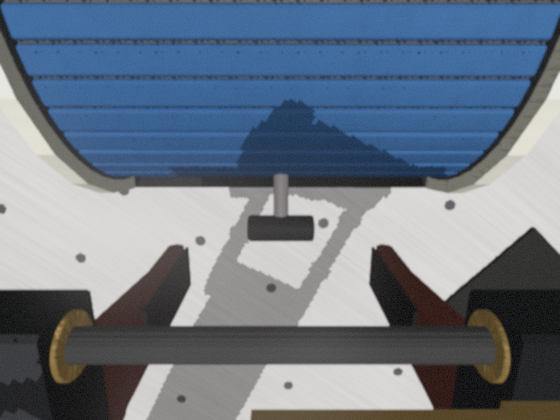

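```bash
sed -i 's/^CAB=.*;CY/CAB=np.array([.5919,.2068]);CY/' h.py
python3 - <<'E'
from bench import *
from h import *
p=lambda g:pose(g,36.3)
move_l(p(grip(20))[0],.15); 
close();s=state();print("gap",s["finger_gap"])
for e in range(32,117,12):
    move_l(p(grip(e))[0],.12);print(e,np.round(state()["ft_force"],1))
move_l(p(grip(120.5))[0],.1);s=state();print(np.round(s["ft_force"],1),s["finger_gap"],s["time"])
gripper_open()
g=grip(120.5);g[2]+=.1;move_l(p(g)[0],.2)
j=get_image("scene");np.savez("pics/s2.npz",**j)
W=cloud(j);hsv=cv2.cvtColor(j["frame"],cv2.COLOR_BGR2HSV)
m=(hsv[...,2]<70)&(W[...,2]>.23)&(W[...,2]<.3)&(np.hypot(*(W[...,:2]-grip(119)[:2]).transpose(2,0,1))<.07)
q=W[m];print(len(q),np.nanmean(q,0),grip(119),state()["time"])
cv2.imwrite("pics/s2.png",cv2.resize(j["frame"][150:350,250:530],None,fx=2.5,fy=2.5))
E
```

```text
gap 0.043739768590889676
32 [ 3.   3.2 -0.8]
44 [ 5.   4.1 -2.2]
56 [ 5.3  4.3 -5.8]
68 [ 4.6  3.7 -7.2]
80 [ 2.9  3.3 -7.8]
92 [ 1.2  3.2 -5.3]
104 [ 1.8  4.6 -0.8]
116 [1.3 5.3 1.6]
[2.5 4.9 1.7] 0.04357591019664834 7.2917
204 [0.65428529 0.25058499 0.2470712 ] [0.65441549 0.25272219 0.23993915] 8.825
```

View pics/s2.png

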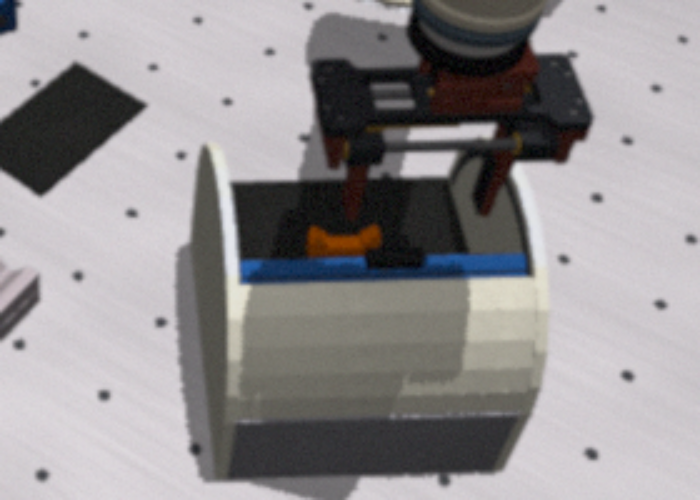

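Run:
```python
from bench import *
from h import *
move_to(*pose([.592,-.322,.235],111))
i=get_image("wrist");np.savez("pics/w3.npz",**i);cv2.imwrite("pics/w3.png",i["frame"])
W=cloud(i);q=W[(W[...,2]>.105)&(W[...,2]<.13)&(np.hypot(W[...,0]-.592,W[...,1]+.322)<.025)];print(len(q),np.nanmedian(q,0),rect(q[:,:2]))
q=W[(abs(W[...,2]-.09)<.004)&(np.hypot(W[...,0]-.592,W[...,1]+.322)<.03)];print("shoulder",len(q),np.nanmean(q,0),rect(q[:,:2]))
print("pred ball",proj(i,[.592,-.322,.11]),state()["time"])
```

```text
629 [ 0.58991343 -0.32092616  0.11667941] (array([ 590.5, -322.8]), 20.8, 21.5, 20.5)
shoulder 402 [ 0.58866459 -0.31717688  0.08890955] (array([ 590.6, -322.6]), 26.0, 25.5, 18.9)
pred ball (np.float64(279.65465889761225), np.float64(208.9044367996699)) 10.9917
```

View pics/w3.png

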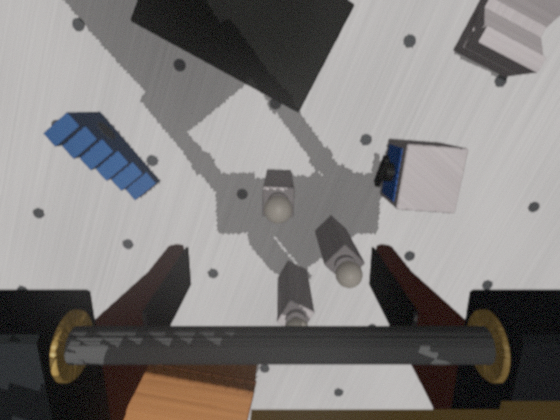

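Run:
```python
from bench import *
from h import *
for t,z in((-30,.2),(0,.2),(30,.18),(60,.15),(60,.021)): print(np.round(inverse_kinematics(*pose([.52,-.165,z],100,t)),2))
Y=109.5;gp=np.array([.5905,-.3227,.063]);q,R=ori(Y,-30)
move_to(*pose(gp-.11*R[:,2],Y,-30)); print(np.round(state()["joint_pos"],2))
move_l(pose(gp,Y,-30)[0],.12)
close();s=state();print("gap",s["finger_gap"],np.round(s["ft_force"],1))
g=gp.copy();g[2]+=.1;move_l(pose(g,Y,-30)[0],.12)
s=state();print(s["finger_gap"],np.round(s["ft_force"],1),s["time"])
j=get_image("side");np.savez("pics/d4.npz",**j);cv2.imwrite("pics/d4.png",cv2.resize(j["frame"][60:260,120:400],None,fx=2.5,fy=2.5))
```

```text
[-0.07 -0.2   1.67 -0.51  1.54 -0.27]
[-0.37 -0.06  1.46 -0.    1.74 -0.54]
[-0.59  0.2   1.3   0.41  1.99 -0.66]
[-0.71  0.51  1.19  0.76  2.22 -0.67]
[-0.71  0.65  1.25  0.67  2.07 -0.82]
[-0.28 -0.09  1.63 -0.43  1.3  -0.57]
gap 0.025915970684836198 [ 0.4  0.2 -0.2]
0.02584918595123913 [ 0.6 -0.3 -2.9] 14.6833
```

View pics/d4.png

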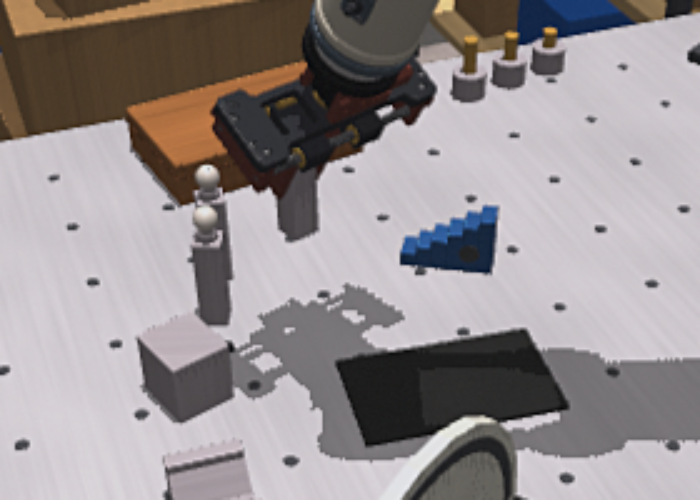

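Run:
```python
from bench import *
from h import *
for t,z in((-30,.2),(0,.2),(30,.18),(60,.11)): move_to(*pose([.52,-.165,z],100,t))
s=state();print(s["finger_gap"],np.round(s["ft_force"],1),s["time"])
j=get_image("side");np.savez("pics/d5.npz",**j);cv2.imwrite("pics/d5.png",cv2.resize(j["frame"][80:280,180:460],None,fx=2.5,fy=2.5))
W=cloud(j);d=np.array([np.cos(np.radians(-80)),np.sin(np.radians(-80))])
# foot end / top face profile: along d vs z, near the axis and outside the gripper
rel=W[...,:2]-[.52,-.165];al=rel@d;la=rel@[-d[1],d[0]]
for a in np.arange(-.085,.06,.01):
    m=(abs(al-a)<.005)&(abs(la)<.012)&(W[...,2]>.05)&(W[...,2]<.2);z=W[...,2][m]
    if len(z)>3: print(round(a,3),len(z),np.round(np.percentile(z,[5,50,95]),4))
```

```text
0.025877774123293052 [ 0.2  1.  -1.5] 16.9833
-0.065 116 [0.0985 0.1121 0.1225]
-0.055 42 [0.1209 0.1222 0.1235]
-0.045 38 [0.1206 0.1219 0.1235]
-0.035 41 [0.121  0.1222 0.124 ]
-0.025 39 [0.1205 0.1223 0.1234]
-0.015 39 [0.1206 0.1221 0.1241]
-0.005 31 [0.1211 0.1224 0.1238]
0.005 44 [0.1211 0.1225 0.125 ]
0.015 34 [0.1206 0.1227 0.1321]
0.025 24 [0.1199 0.1229 0.1352]
0.035 10 [0.1147 0.1169 0.1248]
0.045 50 [0.1183 0.1699 0.1738]
0.055 10 [0.1563 0.1719 0.1737]
```

View pics/d5.png

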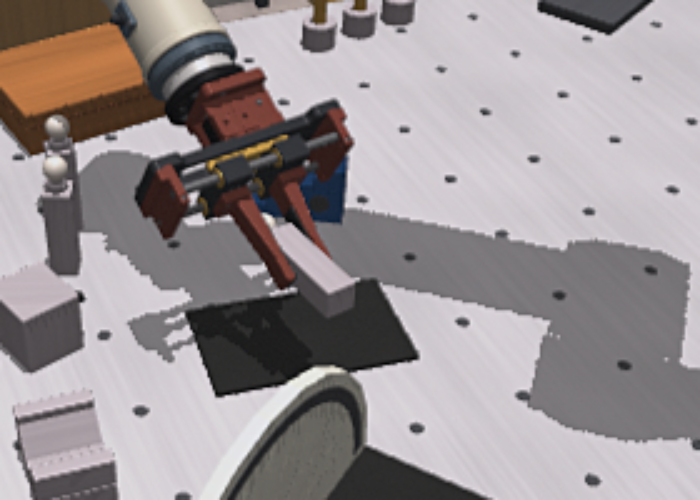

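Run:
```python
from bench import *
from h import *
G=np.array([.52,-.165,0]);X=np.array([np.cos(np.radians(100)),np.sin(np.radians(100)),0])
at=lambda z,t,o=0:pose(G+[0,0,z]+o*X,100,t)
for t,z in((30,.18),(0,.18),(-30,.11)): move_to(*at(z,t))
move_l(at(.075,-30)[0],.1)
for z in(.072,.071,.070,.069,.068):
    move_l(at(z,-30)[0],.03);f=state()["ft_force"];print(z,np.round(f,1))
    if f[2]>.5: break
gripper_open();hold(.2)
move_l(at(z,-30,.0075)[0],.05);close();s=state();print("gap",s["finger_gap"],np.round(s["ft_force"],1))
move_l(at(.11,-30,.0075)[0],.1)
for t in(0,30,60): move_to(*at(.14,t))
s=state();print(s["finger_gap"],np.round(s["ft_force"],1),s["time"])
j=get_image("side");np.savez("pics/d6.npz",**j);W=cloud(j);d=-X[:2]
cv2.imwrite("pics/d6.png",cv2.resize(j["frame"][80:280,180:460],None,fx=2.5,fy=2.5))
rel=W[...,:2]-G[:2];al=rel@d;la=rel@[-d[1],d[0]]
for a in np.arange(-.085,.03,.01):
    m=(abs(al-a)<.005)&(abs(la)<.012)&(W[...,2]>.05)&(W[...,2]<.2);q=W[...,2][m]
    if len(q)>3: print(round(a,3),len(q),np.round(np.percentile(q,[5,50,95]),4))
```

```text
0.072 [-0.6 -0.8 -3.8]
0.071 [ 0.   0.7 -2.8]
0.07 [-0.7 -0.6 -3.6]
0.069 [ 0.   0.2 -2.7]
0.068 [-4.3  2.4  4.6]
gap 0.02583364562017818 [-1.  -0.5  0.5]
0.025916418970330958 [ 0.7  0.1 -3. ] 24.8583
-0.065 123 [0.1189 0.1326 0.1435]
-0.055 44 [0.1415 0.1429 0.1441]
-0.045 45 [0.133  0.1432 0.1448]
-0.035 45 [0.1407 0.1432 0.1449]
-0.025 38 [0.141  0.143  0.1454]
-0.015 42 [0.1413 0.1431 0.1448]
-0.005 37 [0.1417 0.1435 0.1453]
0.005 30 [0.1415 0.1436 0.1508]
0.015 32 [0.1416 0.1436 0.159 ]
0.025 23 [0.1419 0.1438 0.1608]
```

Run:
```python
from bench import *
from h import *
G=np.array([.52,-.165,0]);q,R=ori(100,60)
at=lambda z:pose(G+[0,0,z],100,60)
move_l(at(.033)[0],.12)
for z in(.031,.030,.029,.028):
    move_l(at(z)[0],.03);f=state()["ft_force"];print(z,np.round(f,1))
    if f[2]>.5: break
gripper_open();hold(.3)
move_l(list(np.array(at(z)[0])-.12*R[:,2]),.15)
M=G[:2]+.018*np.array([np.cos(np.radians(100)),np.sin(np.radians(100))]);print("mid",M)
move_to(*pose([*M,.15],100))
i=get_image("wrist");np.savez("pics/w7.npz",**i);cv2.imwrite("pics/w7.png",i["frame"])
W=cloud(i);q=W[(abs(W[...,2]-.032)<.005)&(np.hypot(W[...,0]-M[0],W[...,1]-M[1])<.075)];print(len(q),np.nanmedian(q,0),rect(q[:,:2]),state()["time"])
print(proj(i,[*M,.032]))
```

```text
0.031 [-0.4  0.  -3.8]
0.03 [ 0.1 -0.2 -3.5]
0.029 [-0.9 -0.7 -3.6]
0.028 [ 0.4 -0.2 -2.6]
mid [ 0.51687433 -0.14727346]
4152 [ 0.51638041 -0.14706902  0.03091371] (array([ 518.4, -161.1]), 26.0, 116.0, 10.0) 30.2917
(np.float64(281.2269302612585), np.float64(211.65246376259753))
```

View pics/w7.png

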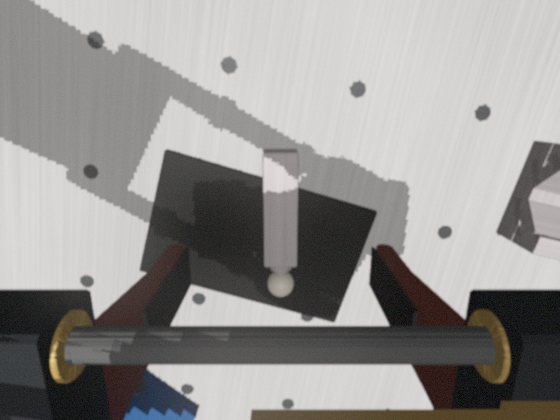

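Run:
```python
from bench import *
from h import *
M=[.5168,-.1468]
move_l(pose([*M,.029],100)[0],.12);print(np.round(state()["ft_force"],1))
close();s=state();print("gap",s["finger_gap"])
move_l(pose([*M,.2],100)[0],.15);print(np.round(state()["ft_force"],1))
g=cab(-.015,0,.32);move_to(*pose(g,36.3))
s=state();print(s["finger_gap"],s["time"])
for n in("wrist","scene","side"):
    i=get_image(n);np.savez(f"pics/{n}8.npz",**i);W=cloud(i);hsv=cv2.cvtColor(i["frame"],cv2.COLOR_BGR2HSV)
    if n=="wrist": cv2.imwrite("pics/w8.png",i["frame"])
    c,s_=np.cos(CY),np.sin(CY);rx=W[...,0]-CAB[0];ry=W[...,1]-CAB[1];cx=rx*c+ry*s_;cy=-rx*s_+ry*c
    m=(hsv[...,0]>4)&(hsv[...,0]<22)&(hsv[...,1]>150)&(W[...,2]>.09)&(W[...,2]<.14)&(abs(cx)<.1)&(abs(cy)<.06)
    k,l,st,_=cv2.connectedComponentsWithStats(m.astype(np.uint8))
    for a in range(1,k):
        if st[a,4]>30:
            w=l==a;print(n,st[a],"x",np.round(np.percentile(cx[w],[2,98])*1e3,1),"y",np.round(np.percentile(cy[w],[2,98])*1e3,1),"z",np.round(np.percentile(W[w][:,2],[2,98])*1e3,1))
```

```text
[ 0.7  0.8 -0.1]
gap 0.025935567527989267
[ 0.2 -0.1 -3.4]
0.025712221360432583 35.2417
wrist [ 245  145   69   20 1124] x [ 7.1 20.8] y [-29.8  31.5] z [ 94.5 122.6]
scene [372 239  30  13 278] x [-77.8 -39.4] y [-32.4  36.5] z [ 93.3 123.5]
side [350 302  45  35 631] x [-55.4 -40.7] y [-29.4  32.7] z [ 95.4 123.5]
```

View pics/w8.png

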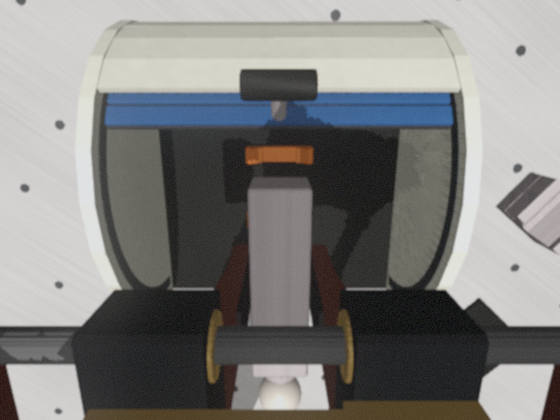

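Run:
```python
from bench import *
from h import *
at=lambda z:pose(cab(-.0165,.001,z),36.3)[0]
move_l(at(.15),.13);print(np.round(state()["ft_force"],1))
for z in(.138,.134,.132,.131,.130,.129):
    move_l(at(z),.04);f=state()["ft_force"];print(z,np.round(f,1))
    if f[2]>.5 : break
gripper_open();hold(.3)
move_l(at(.33),.15);s=state();print(s["time"])
for n in("wrist","side","scene"):
    i=get_image(n);np.savez(f"pics/{n}9.npz",**i);W=cloud(i)
    if n=="wrist": cv2.imwrite("pics/w9.png",i["frame"])
    c,s_=np.cos(CY),np.sin(CY);rx=W[...,0]-CAB[0];ry=W[...,1]-CAB[1];cx=rx*c+ry*s_;cy=-rx*s_+ry*c
    m=(abs(W[...,2]-.133)<.006)&(abs(cx+.015)<.08)&(abs(cy)<.03)
    print(n,m.sum(),rect(np.stack([cx[m],cy[m]],1)),np.median(W[m][:,2]),"x",np.round(np.percentile(cx[m],[1,99]),4))
```

```text
[ 0.3  0.  -3.1]
0.138 [ 0.3  0.6 -3.2]
0.134 [-0.6 -0.5 -3.3]
0.132 [-0.9  0.6 -3.3]
0.131 [-0.9  1.  -3.2]
0.13 [ 1.3 -0.3 -3.1]
0.129 [-2.7 -0.6  4. ]
41.4
wrist 2640 (array([-32.3,   1.6]), 116.9, 25.8, 0.4) 0.1319013634267485 x [-0.087   0.0256]
side 580 (array([-47.3,   1.9]), 26.2, 81.3, 89.9) 0.1325639572972247 x [-0.0868 -0.0093]
scene 239 (array([-48.6,   0.2]), 26.4, 76.6, 89.8) 0.13219413062338023 x [-0.0858 -0.0119]
```

View pics/w9.png

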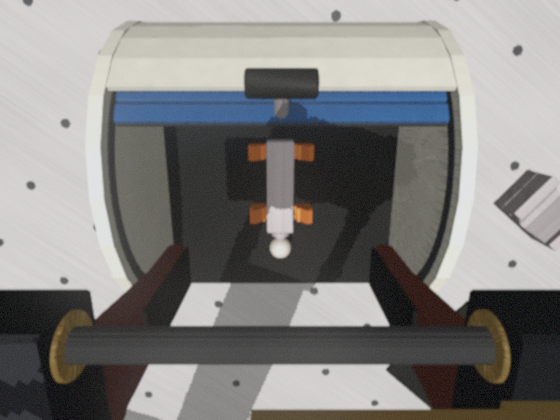

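Run:
```python
from bench import *
from h import *
p=lambda e,dz=0:pose(grip(e)+[0,0,dz],36.3)
move_l(p(119,.09)[0],.2);move_l(p(119)[0],.12)
close();print("gap",state()["finger_gap"])
for e in (107,95,83,71,59,47,35,23,13):
    move_l(p(e)[0],.12);print(e,np.round(state()["ft_force"],1))
for e in(10.5,9,8):
    move_l(p(e)[0],.05);print(e,np.round(state()["ft_force"],1))
s=state();print(s["finger_gap"],s["time"])
gripper_open();hold(.2);move_l(p(8,.13)[0],.2)
for n in("wrist","side"):
    i=get_image(n);W=cloud(i);hsv=cv2.cvtColor(i["frame"],cv2.COLOR_BGR2HSV);cv2.imwrite(f"pics/{n}10.png",i["frame"])
    c,s_=np.cos(CY),np.sin(CY);rx=W[...,0]-CAB[0];ry=W[...,1]-CAB[1];cx=rx*c+ry*s_;cy=-rx*s_+ry*c
    m=(hsv[...,2]<60)&(W[...,2]>.09)&(W[...,2]<.18)&(abs(cx+.157)<.025)&(abs(cy)<.03)
    print(n,m.sum(),"x",np.percentile(cx[m],[2,50,98]),"z",np.percentile(W[m][:,2],[2,50,98]))
print(state()["time"])
```

```text
gap 0.04376532364919772
107 [-1.6 -0.9 -2.8]
95 [-0.5  0.8 -6.4]
83 [-0.6  2.8 -5.4]
71 [-2.7  2.7  0.4]
59 [-6.1  0.9  7.4]
47 [-9.3 -0.6  9.1]
35 [-11.2  -2.7   6.6]
23 [-9.4 -2.3  2.3]
13 [-6.5 -1.3 -0.7]
10.5 [-7.8 -0.9  1.5]
9 [-7.6 -1.9  1.9]
8 [-8.6 -1.7  3.4]
0.043744296700951556 48.3917
wrist 639 x [-0.1632696  -0.13654605 -0.13215235] z [0.09274974 0.0951334  0.1396657 ]
side 269 x [-0.16111152 -0.15284715 -0.14863261] z [0.12744057 0.13789214 0.14205701]
50.325
```

View pics/side10.png

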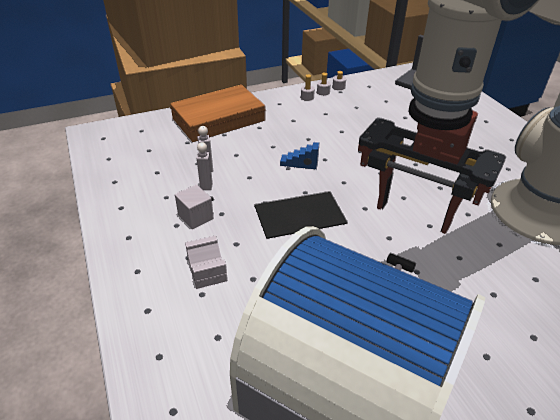

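Run:
```python
from bench import *
from h import *
p=lambda e,dz=0:pose(grip(e)+[0,0,dz],36.3)
move_l(p(10)[0],.2);close()
for dz in(-.002,-.004,-.006,-.008,-.010,-.012,-.014):
    move_l(p(10,dz)[0],.05);f=state()["ft_force"];print(dz,np.round(f,1),np.round(state()["ee_pos"][2],4))
    if f[2]>13: break
gripper_open();hold(.2);move_l(p(10,.13)[0],.2)
for n in("side","scene"):
    i=get_image(n);W=cloud(i);hsv=cv2.cvtColor(i["frame"],cv2.COLOR_BGR2HSV)
    c,s_=np.cos(CY),np.sin(CY);rx=W[...,0]-CAB[0];ry=W[...,1]-CAB[1];cx=rx*c+ry*s_;cy=-rx*s_+ry*c
    m=(hsv[...,2]<60)&(W[...,2]>.11)&(W[...,2]<.18)&(abs(cx+.157)<.025)&(abs(cy)<.03)
    print(n,m.sum(),"x",np.percentile(cx[m],[2,50,98]),"z",np.percentile(W[m][:,2],[2,50,98]))
s=state();print(s["time"],np.round(s["ft_force"],1))
```

```text
-0.002 [-4.4 -1.6  3.1] 0.1149
-0.004 [-5.  -2.9  3.1] 0.1127
-0.006 [-9.4 -2.7 11.8] 0.1125
-0.008 [-14.2  -3.1  19.5] 0.1124
side 265 x [-0.16132745 -0.1536073  -0.14949836] z [0.12424543 0.13371192 0.13748762]
scene 104 x [-0.1612984  -0.1542051  -0.14838848] z [0.12560326 0.13394538 0.13818388]
54.825 [-0.3  0.1 -0.3]
```

Now a hard stop shows (the TCP stalls at 0.1125 while the force rises to 19.5 N). The bar's top is at 0.1375, against 0.137 expected when shut. The robot is clear, so I hand in.

Run:
```python
from bench import *
job_done();print(state()["time"])
```

```text
the job is handed in; nothing more can be done
the job is handed in; nothing more can be done
```

The whole job is done and handed in at about 55 s of the 72 s allowed. No verdict was reported.

**What I did:**
- I rolled the door open to about 119° at the grip.
- I stood the standard on the pad once and took it again higher on the tool, because the fingertips would have hit the pad when laying it down. I then laid it flat and let go.
- I picked it up as it lay and set it in the saddles with the ball to the front.
- I rolled the door shut.

**Last checks:**
- **Pad:** the standard lay flat, with its top face at about 31 mm (32 expected). The middle of the shank was about 20 mm inside the pad edge, and the foot overhung that edge.
- **Saddles:** before shutting the door, the shank's top was at 132–133 mm (133 expected). It was in line with the store's depth within about 0.5°. It sat within about 1–2 mm sideways and 1–4 mm lengthwise of centre; the different ways of measuring it disagreed by 2–3 mm. I could not see it again once the door was shut.
- **Door:** the first close stopped a few millimetres short (bar top at about 142 mm). I pressed it again to a hard stop, and the bar top then read 137–138 mm (137 expected when shut).
- **Robot:** the gripper was open and clear of everything at the end.
- **Bystanders:** they looked unmoved in the last picture, but I did not measure them.

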